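Restock the battery dispenser

TASK

Restock the printed AA battery dispenser: slide its lid fully open, drop the three loose AA cells one after another into the hopper, each lying across it so that it falls flat into the well on top of the cells already there, then slide the lid fully shut again. The other batteries and everything else on the bench stay where they are.

Things in the scene. Friction and masses are not known exactly. Their poses are not given: they have to be found in the camera images.
- dispenser: grey printed gravity dispenser for AA cells, fixed to the bench: base plate, upright well with a sight slot front and back, hopper on top with a sliding lid (155 mm tall without the lid's grip). Origin at the underside, on the well's centre line; z up, x from its front to its back, the way the lid opens; y across it, the way the cells lie in the well.
- hopper_mouth (a point): centre of the hopper's mouth at its rim, 146 mm above the bench, axes as the dispenser's. The inside is 72 x 74 mm (x by y) from the rim down to 138 mm height, then slopes in to the well's 18 x 54 mm at 96 mm; smooth plastic. A cell let go more than about 12 mm off-centre along y may fall in end first. Outside, lid rails run along x (-40 to 85 mm) at y = 38 to 46 mm either side, 9 mm above the rim.
- well_floor (a point): centre of the well's floor, 6 mm above the bench, axes as the dispenser's. The well is 18 mm (x) by 54 mm (y) inside and reaches up to 96 mm above the bench. Two cells already lie in it along y (top about 35 mm above the bench); three more stack up to about 77 mm. Cells in it lie with their axis within 2 mm of the centre line.
- lid (a joint): how far the hopper's lid is slid open, m: 0 shut, 0.078 fully open against its stop, when it clears the whole mouth. It slides level along the dispenser's +x (to the back) with about 1.5 N of friction and stays where it is left. At the start it is shut or up to 12 mm ajar.
- lid_grip (a point): middle of the lid's upright grip, a bar 12 mm thick along the dispenser's x and 36 mm wide along y that stands 20 mm above the lid. This point is 163.5 mm above the bench, 12 mm above the lid's top face, 8 mm below the bar's top, on the dispenser's centre line in y, at x = the joint's value. The lid is 82 x 80 x 4 mm, centred under the grip.
- cell_a: loose AA cell (black sleeve, bare steel ends) lying flat on the bench: a cylinder 14.5 mm in diameter and 50.5 mm long, about 24 g. Origin at the middle of its axis (7 mm above the bench while it lies there); x runs along the cell, so pinch it across y. Either end may face either way in the dispenser.
- cell_b: loose AA cell (black sleeve, bare steel ends) lying flat on the bench: a cylinder 14.5 mm in diameter and 50.5 mm long, about 24 g. Origin at the middle of its axis (7 mm above the bench while it lies there); x runs along the cell, so pinch it across y. Either end may face either way in the dispenser.
- cell_c: loose AA cell (black sleeve, bare steel ends) lying flat on the bench: a cylinder 14.5 mm in diameter and 50.5 mm long, about 24 g. Origin at the middle of its axis (7 mm above the bench while it lies there); x runs along the cell, so pinch it across y. Either end may face either way in the dispenser.
- fat_cell: a fat round cell standing upright among the AA cells, 26 mm in diameter, 50 mm tall; origin under its foot. Not to be moved.
- block_battery: a flat block battery lying among the AA cells, about 49 x 26.5 x 17.5 mm high, two snap terminals at one end; origin under its centre, x along its length. Not to be moved.
- gear: a small grey printed gear lying flat, about 47 mm across, 14 mm high; origin under its centre. Not to be moved.
- screwdriver: a screwdriver about 170 mm long, lying behind the cells, roughly across the bench. Not to be moved.
- calipers: steel calipers about 225 mm long, lying behind the cells. Not to be moved.
- mug: a white mug, 80 mm across, 95 mm tall, standing to the left of the dispenser, nearer the robot; origin under its foot. Not to be moved.

How it is judged:
On the way, in this order (a step that is already met when the one before it is completed fails the run):
1. the lid is slid fully open (within 6 mm of its stop) (value of joint lid above 0.072 m), for 0.2 s.
2. the first AA cell lies flat in the well, the lid still open (((x of cell_a in the frame of dispenser between -0.006 and 0.006 m and y of cell_a in the frame of dispenser between -0.006 and 0.006 m and z of cell_a in the frame of dispenser between 0.006 and 0.085 m and angle between the x axis of cell_a and the y axis of dispenser, either way round below 0.15 rad) or (x of cell_b in the frame of dispenser between -0.006 and 0.006 m and y of cell_b in the frame of dispenser between -0.006 and 0.006 m and z of cell_b in the frame of dispenser between 0.006 and 0.085 m and angle between the x axis of cell_b and the y axis of dispenser, either way round below 0.15 rad) or (x of cell_c in the frame of dispenser between -0.006 and 0.006 m and y of cell_c in the frame of dispenser between -0.006 and 0.006 m and z of cell_c in the frame of dispenser between 0.006 and 0.085 m and angle between the x axis of cell_c and the y axis of dispenser, either way round below 0.15 rad)) and value of joint lid above 0.06 m), for 0.2 s.
3. two AA cells lie flat in the well, the lid still open ((((x of cell_a in the frame of dispenser between -0.006 and 0.006 m and y of cell_a in the frame of dispenser between -0.006 and 0.006 m and z of cell_a in the frame of dispenser between 0.006 and 0.085 m and angle between the x axis of cell_a and the y axis of dispenser, either way round below 0.15 rad) and (x of cell_b in the frame of dispenser between -0.006 and 0.006 m and y of cell_b in the frame of dispenser between -0.006 and 0.006 m and z of cell_b in the frame of dispenser between 0.006 and 0.085 m and angle between the x axis of cell_b and the y axis of dispenser, either way round below 0.15 rad)) or ((x of cell_a in the frame of dispenser between -0.006 and 0.006 m and y of cell_a in the frame of dispenser between -0.006 and 0.006 m and z of cell_a in the frame of dispenser between 0.006 and 0.085 m and angle between the x axis of cell_a and the y axis of dispenser, either way round below 0.15 rad) and (x of cell_c in the frame of dispenser between -0.006 and 0.006 m and y of cell_c in the frame of dispenser between -0.006 and 0.006 m and z of cell_c in the frame of dispenser between 0.006 and 0.085 m and angle between the x axis of cell_c and the y axis of dispenser, either way round below 0.15 rad)) or ((x of cell_b in the frame of dispenser between -0.006 and 0.006 m and y of cell_b in the frame of dispenser between -0.006 and 0.006 m and z of cell_b in the frame of dispenser between 0.006 and 0.085 m and angle between the x axis of cell_b and the y axis of dispenser, either way round below 0.15 rad) and (x of cell_c in the frame of dispenser between -0.006 and 0.006 m and y of cell_c in the frame of dispenser between -0.006 and 0.006 m and z of cell_c in the frame of dispenser between 0.006 and 0.085 m and angle between the x axis of cell_c and the y axis of dispenser, either way round below 0.15 rad))) and value of joint lid above 0.06 m), for 0.2 s.
4. all three AA cells lie flat in the well, the lid still open (x of cell_a in the frame of dispenser between -0.006 and 0.006 m and y of cell_a in the frame of dispenser between -0.006 and 0.006 m and z of cell_a in the frame of dispenser between 0.006 and 0.085 m and angle between the x axis of each of cell_a, cell_b, cell_c and the y axis of dispenser, either way round below 0.15 rad and x of cell_b in the frame of dispenser between -0.006 and 0.006 m and y of cell_b in the frame of dispenser between -0.006 and 0.006 m and z of cell_b in the frame of dispenser between 0.006 and 0.085 m and x of cell_c in the frame of dispenser between -0.006 and 0.006 m and y of cell_c in the frame of dispenser between -0.006 and 0.006 m and z of cell_c in the frame of dispenser between 0.006 and 0.085 m and value of joint lid above 0.06 m), for 0.2 s.
At the end, for the whole second after the job is handed in: All three AA cells rest in the well: each centre within 6 mm of the well's centre line in x and y and between 6 and 85 mm above the bench, each within 0.15 rad of the well's long direction; and the lid is shut to within 4 mm (x of cell_a in the frame of dispenser between -0.006 and 0.006 m and y of cell_a in the frame of dispenser between -0.006 and 0.006 m and z of cell_a in the frame of dispenser between 0.006 and 0.085 m and angle between the x axis of each of cell_a, cell_b, cell_c and the y axis of dispenser, either way round below 0.15 rad and x of cell_b in the frame of dispenser between -0.006 and 0.006 m and y of cell_b in the frame of dispenser between -0.006 and 0.006 m and z of cell_b in the frame of dispenser between 0.006 and 0.085 m and x of cell_c in the frame of dispenser between -0.006 and 0.006 m and y of cell_c in the frame of dispenser between -0.006 and 0.006 m and z of cell_c in the frame of dispenser between 0.006 and 0.085 m and value of joint lid below 0.004 m and linear speed of each of cell_a, cell_b, cell_c below 0.02 m/s); the robot touches nothing.
It fails at once if the fat cell is moved by more than 25 mm or knocked over (distance of fat_cell from where it was at the start of the episode above 0.025 m or angle between fat_cell's own z axis and vertical above 0.6 rad).
It fails at once if the block battery, gear, screwdriver, calipers or mug is moved by more than 25 mm (distance of any of block_battery, gear, screwdriver, calipers, mug from where it was at the start of the episode above 0.025 m).
It also fails if it takes over 72 s, if anything falls off the work surface, if the arm or the gripper's body presses on something with over 40 N, if the wrist force passes 120 N, or if a joint passes its speed limit or range.

ROBOT

A 6-joint arm with a two-finger parallel gripper is mounted at the origin on the work surface. World frame = base frame: x ahead of the robot, y to its left, z up, the work surface at z = 0. Lengths are in m, angles in rad, forces in N, time in s.
With the tool pointing down it reaches from about 0.35 to 0.975 m from the base axis. Payload 4.9 kg.
Tool frame: the origin (TCP) lies at the very end of the fingers, on their centre line; the grasp point (between the pads) lies 19 mm behind it; z points along the fingers, y is the direction in which the jaws open and shut (so a half turn about z gives the same grasp; the last joint's range is limited). The gripper opens to 85 mm and grips with 20 to 120 N. Pads are 22 mm wide; open, the fingers measure 114 mm over their backs; the gripper's body (76 mm by 85 mm) begins 54 mm behind the grasp point. The pads swing forward as they close: fully open they stand 13 mm farther back than shut.
Start: joints at [-1.316, 0.053, 1.613, -0, 1.476, -0.119], TCP at [0.228, -0.582, 0.231] pointing down, gripper open.
Joint ranges: [-3.01, 3.01], [-1.01, 2.22], [0.06, 2.58], [-1.02, 4.17], [0.09, 2.62], [-3.14, 3.14]. Speed limits (rad/s): [2.57, 2.57, 3.14, 3.14, 3.14, 3.14].

INTERFACE

Orientations are given as a unit quaternion [w, x, y, z].
In Python, from plant import env gives the robot as it stands. The module is installed in compiled form; this text tells all that it offers.
- The arm moves only by the tool play_rows, never from a script. Its argument "series" is text: rows parted by semicolons, each of 5 numbers parted by spaces: the shift along the tool's x, y, z in cm, then the turn about the tool's z in degrees, then the closure, from -1 (fully open) to 1 (shut). In form: tx ty tz yaw grip; .... A call has 1 to 5 rows; each row shifts and turns the commanded pose from where the row before left it, along the tool's axes as they then stand; what a row does not reach is not made up. A row lasts 1/12 s, in which the tool goes at most 41.7 mm and 7.16 degrees, less where a joint would pass 70% of its speed; a pose out of reach is approached as far as the arm can. A call is refused whole if a number of a shift passes 4.17 or a number of a turn 7.16, either way. A call with a gripper value outside its range is refused whole. The fingers move at their own pace and stop on an object; "force" is the grip in N (left out, the last holds). Time passes only in rows, so rows that do not move let the fingers close. It gives the time, the measured TCP pose, the force and the opening at its end, in the units of the state.
- env.read_state(): the state, without advancing time (a new reading comes with each control period).
- env.read_camera(name): name is "scene" or "top"; returns a dict with "pixels" (384x512x3 uint8, red, green, blue), "z_map" (384x512 float32, m along the optical axis (not along the pixel's ray), 0 where there is no reading), "fx", "fy", "cx", "cy" (pixels), "dist" ([k1, k2, p1, p2, k3] as OpenCV has them; the pictures are not rectified), "extrinsics" (4x4, takes a point from world to camera coordinates). Camera axes: x right, y up, looking along -z (the intrinsics and any distortion apply to the point x, -y, -z); pixel columns grow to the right and rows downward; lengths in m; the calibration is good to about 2 mm. A picture is of the moment at which its call begins.
- env.close_job(): hands the job in, once; it reports no verdict.
The state is a dict: "clock": time; "joint_positions": joint angles; "dq": joint speeds; "joint_torque": joint torques, N m; "tool_pos": TCP position; "eef_rot": TCP orientation; "wrist_force": force on the tool from outside, world axes, zero at the start; "torque": the same for the moment, N m; "opening": finger opening in m.
Only numpy, scipy, OpenCV 4.12 (cv2) and the standard library are available. Lean on these libraries where they do the work, as an engineer would, in place of code of your own. Each camera call takes 0.05 s, during which the arm holds its last target. There are 200 camera calls.

## Working session

There is one attempt and no reset: what is moved stays moved. The work goes in short steps, Python scripts to look and compute and a tool call to move; the robot and the scene stay as the last step left them, time stands still between calls to the robot, and variables do not carry over. Pictures are saved under pics/ and viewed, on a budget of 10 in all, crops included, one or two more only if the job needs it, and the job is handed in when it is done.

Besides the shell and the picture viewer there is one more tool, called after ">>>" by a JSON object that holds its "api" and its "payload". play_rows: Moves the arm, as the interface text tells. Its arguments: {"type":"object","properties":{"series":{"type":"string"},"force":{"type":"number"}},"required":["series"]}

```bash
mkdir -p pics
cat > h.py <<'E'
import numpy as np, cv2
from plant import env
def cam(n):
    c=env.read_camera(n); np.savez(f'{n}.npz',**c); return c
def load(n): return dict(np.load(f'{n}.npz'))
def ray(c,u,v):
    K=np.array([[c['fx'],0,c['cx']],[0,c['fy'],c['cy']],[0,0,1]],float)
    p=cv2.undistortPoints(np.array([[[u,v]]],float),K,np.array(c['dist'],float))[0,0]
    E=np.array(c['extrinsics']); R,t=E[:3,:3],E[:3,3]
    return -R.T@t, R.T@np.array([p[0],-p[1],-1.0]), R, t
def atz(c,u,v,z):   # pixel -> world at height z
    o,d,_,_=ray(c,u,v); return o+d*(z-o[2])/d[2]
def dep(c,u,v):     # pixel -> world by depth
    o,d,_,_=ray(c,u,v); return o+d*c['z_map'][int(round(v)),int(round(u))]
def proj(c,P):
    K=np.array([[c['fx'],0,c['cx']],[0,c['fy'],c['cy']],[0,0,1]],float)
    E=np.array(c['extrinsics']); q=(E[:3,:3]@np.atleast_2d(P).T).T+E[:3,3]
    q=q*[1,-1,-1]; return cv2.projectPoints(q[:,None],np.zeros(3),np.zeros(3),K,np.array(c['dist'],float))[0][:,0]
E
python3 - <<'E'
from h import *
for n in('top','scene'):
    c=cam(n); cv2.imwrite(f'pics/{n}0.png',cv2.resize(c['pixels'][:,:,::-1],(800,600),interpolation=cv2.INTER_CUBIC))
    print(n,ray(c,256,192)[:2],c['fx'])
print(env.read_state())
E
```

```text
top (array([ 0.37928841, -0.00754332,  1.22999498]), array([ 0.16182448,  0.02971074, -0.98638309])) 432.9802790968712
scene (array([ 0.96048999, -0.60955692,  0.74222831]), array([-0.40817205,  0.62651922, -0.66421205])) 420.5854158244708
{'clock': 0.1, 'joint_positions': array([-1.31600912e+00,  5.32931605e-02,  1.61416740e+00,  1.49022473e-05,
        1.47602546e+00, -1.19053209e-01]), 'dq': array([ 0.00024135,  0.00037509, -0.00260845, -0.00062527,  0.00094368,
       -0.00088   ]), 'joint_torque': array([ 6.09298440e-04, -3.94904780e+01, -3.71361887e+01, -8.16522231e-06,
        3.93292954e-03, -4.39988014e-06]), 'tool_pos': array([ 0.22807326, -0.58128277,  0.23017814]), 'eef_rot': array([-9.45006320e-04,  9.82580915e-01,  1.85832853e-01, -5.67992620e-05]), 'wrist_force': array([ 0.35981927, -0.55823212,  0.35064217]), 'torque': array([-0.08234373, -0.00094676, -0.0243763 ]), 'opening': 0.0857169108834559}
```

View pics/top0.png

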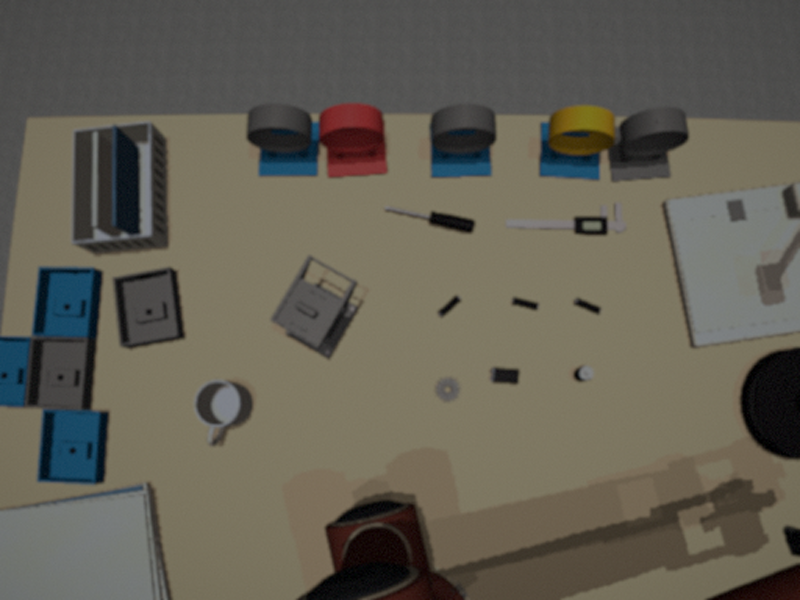

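View pics/scene0.png

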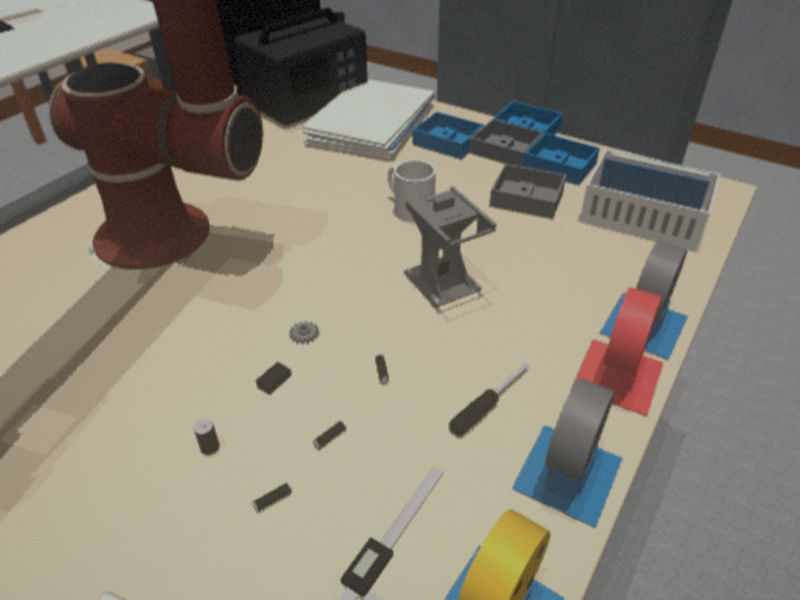

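The top view shows the dispenser at (318,312), three cells at (450,306), (525,303) and (588,306), with the block battery, gear, fat cell below them, and the screwdriver and calipers behind. The scene view agrees; the lid opens away from the robot, toward the upper right of the dispenser.

Run:
```python
from h import *
c=load('top'); im=c['pixels'].astype(float)
g=im.max(2)
for (u,v) in ((450,306),(525,303),(588,306)):
    u/=1.5625;v/=1.5625
    u0,v0=int(u)-12,int(v)-12
    m=(g[v0:v0+24,u0:u0+24]<75).astype(np.uint8)
    n,l,s,ce=cv2.connectedComponentsWithStats(m)
    i=1+s[1:,4].argmax()
    p=np.argwhere(l==i)[:,::-1]+[u0,v0]
    W=np.array([atz(c,a,b,.0105) for a,b in p])[:,:2]
    r=cv2.minAreaRect(W.astype(np.float32)*1000)
    w,V=np.linalg.eigh(np.cov(W.T)); d=V[:,1]
    print(len(p),W.mean(0),'rect',r,'axis deg',np.degrees(np.arctan2(d[1],d[0]))%180)
# points at given heights near dispenser
P=[];ys,xs=np.mgrid[155:245,160:250]
for a,b in zip(xs.ravel(),ys.ravel()): P.append(np.r_[dep(c,a,b),a,b])
P=np.array(P); np.save('P.npy',P)
for lo,hi in((.145,.157),(.157,.18)):
    q=P[(P[:,2]>lo)&(P[:,2]<hi)]
    print(lo,hi,len(q),q[:,:3].mean(0),cv2.minAreaRect(q[:,:2].astype(np.float32)*1000), q[:,3:].mean(0))
a=cv2.resize(c['pixels'][155:245,165:255,::-1],(540,540),interpolation=cv2.INTER_CUBIC)
b=cv2.resize(c['pixels'][180:210,275:395,::-1],(540*800//540,200),interpolation=cv2.INTER_CUBIC)
cv2.imwrite('pics/d1.png',cv2.convertScaleAbs(a,alpha=1.5));
```

```text
65 [ 0.57067173 -0.0595435 ] rect ((569.9998168945312, -59.886234283447266), (12.116583824157715, 42.663639068603516), 45.38948059082031) axis deg 134.46427431361488
67 [ 0.57689866 -0.19774392] rect ((576.82373046875, -197.51539611816406), (44.596004486083984, 11.939765930175781), 76.54203796386719) axis deg 76.61093663781836
68 [ 0.57407304 -0.31238962] rect ((574.5537719726562, -312.031494140625), (45.621055603027344, 12.156047821044922), 66.36585998535156) axis deg 67.44331035046582
0.145 0.157 1192 [0.5406669  0.1719802  0.15217613] ((553.5250244140625, 165.79251098632812), (92.6691665649414, 124.99073791503906), 61.72454833984375) [197.88087248 197.23154362]
0.157 0.18 137 [0.54552583 0.16772472 0.16496373] ((557.58544921875, 162.40074157714844), (90.70345306396484, 113.06781768798828), 61.6414909362793) [198.81751825 194.57664234]
```

View pics/d1.png

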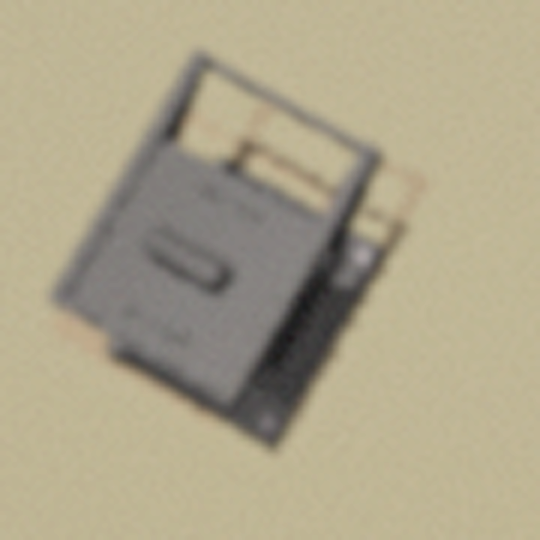

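The crop shows the lid nearly shut, with the grip top centred near crop (188,262) and the frame corners at (60,300), (200,55) and (378,155). The rail direction of about -28° is the opening direction.

```bash
cat >> h.py <<'E'
EX=np.array([.8805,-.474]);EY=np.array([.474,.8805])
def pose():
    s=env.read_state(); w,x,y,z=s['eef_rot']; return np.array(s['tool_pos']),np.degrees(2*np.arctan2(y,x)),s
def plan(wps,start=None):
    """wps: (x,y,z,theta,grip) ; prints rows from measured pose"""
    if start is None: p,th,s=pose()
    else: p,th=np.array(start[:3]),start[3]
    rows=[]
    for x,y,z,t,g in wps:
        T=np.array([x,y,z]); dt=(t-th+180)%360-180
        n=int(max(1,np.ceil(np.linalg.norm(T-p)/.0405),np.ceil(abs(dt)/7)))
        p0,t0=p.copy(),th
        for i in range(1,n+1):
            d=p0+(T-p0)*i/n-p; a=np.radians(th)
            r=[round(100*(d[0]*np.cos(a)+d[1]*np.sin(a)),2),round(100*(d[0]*np.sin(a)-d[1]*np.cos(a)),2),round(-100*d[2],2),round(-(t0+dt*i/n-th),1)]
            p=p+np.array([r[0]*np.cos(a)+r[1]*np.sin(a),r[0]*np.sin(a)-r[1]*np.cos(a),-r[2]])/100; th-=r[3]
            rows.append(' '.join('%g'%k for k in r+[g]))
    for i in range(0,len(rows),5): print('; '.join(rows[i:i+5]))
E
python3 - <<'E'
from h import *
c=load('top'); f=lambda a,b,z:atz(c,165+(a+.5)/6-.5,155+(b+.5)/6-.5,z)[:2]
print('griptop',f(188,262,.1715), 'rail corners z.155',[f(a,b,.155) for a,b in((58,298),(198,52),(380,155))])
for n,l in (('lid corner nr',(235,400)),):print(n,f(*l,.1515))
for O in ([.5337,.1765],):
  for n,k in (('rail ends',[(-.04,.046,.155),(.085,.046,.155),(.085,-.046,.155)]),('lid0',[(-.041,.04,.1515),(-.041,-.04,.1515),(.041,-.04,.1515),(.041,.04,.1515),(0,0,.1715)])):
    W=[np.r_[np.array(O)+x*EX+y*EY,z] for x,y,z in k]
    print(n,np.round((proj(c,W)+.5-[165,155])*6))
print(pose()[:2])
plan([(.36,-.5,.24,21.4,-1),(.536,.17,.24,61.7,-.1)])
E
```

```text
griptop [0.5350143 0.1735324] rail corners z.155 [array([0.52125901, 0.23097284]), array([0.62807352, 0.17587845]), array([0.58436022, 0.0965926 ])]
lid corner nr [0.47989022 0.1547597 ]
rail ends [[ 47. 301.]
 [197.  47.]
 [383. 150.]]
lid0 [[ 59. 311.]
 [221. 403.]
 [319. 234.]
 [158. 144.]
 [181. 266.]]
(array([ 0.22807326, -0.58128277,  0.23017814]), np.float64(21.419396579990416))
3.81 -0.69 -0.25 0 -1; 3.81 -0.68 -0.24 0 -1; 3.82 -0.69 -0.25 0 -1; 3.81 -0.69 -0.24 0 -1; 2.27 -3.11 -0 -2.2 -0.1
2.39 -3.02 -0 -2.3 -0.1; 2.5 -2.92 -0 -2.2 -0.1; 2.62 -2.82 -0 -2.3 -0.1; 2.73 -2.71 -0 -2.2 -0.1; 2.83 -2.61 -0 -2.2 -0.1
2.93 -2.5 -0 -2.3 -0.1; 3.02 -2.38 -0 -2.2 -0.1; 3.12 -2.26 -0 -2.2 -0.1; 3.2 -2.14 -0 -2.3 -0.1; 3.28 -2.01 -0 -2.2 -0.1
3.36 -1.88 -0 -2.3 -0.1; 3.43 -1.74 -0 -2.2 -0.1; 3.49 -1.61 -0 -2.2 -0.1; 3.55 -1.48 -0 -2.3 -0.1; 3.61 -1.33 -0 -2.2 -0.1
3.66 -1.2 -0 -2.2 -0.1; 3.71 -1.05 -0 -2.3 -0.1
```

>>> {"api": "play_rows", "payload": {"series": "3.81 -0.69 -0.25 0 -1; 3.81 -0.68 -0.24 0 -1; 3.82 -0.69 -0.25 0 -1; 3.81 -0.69 -0.24 0 -1; 2.27 -3.11 0 -2.2 -0.1", "force": 30}}

```text
clock: 0.52
tool_pos: [0.3729, -0.4632, 0.2407]
eef_rot: [0.0, 0.979, 0.205, 0.001]
wrist_force: [-1.5, 1.3, -0.2]
opening: 0.0758
```

>>> {"api": "play_rows", "payload": {"series": "2.39 -3.02 0 -2.3 -0.1; 2.5 -2.92 0 -2.2 -0.1; 2.62 -2.82 0 -2.3 -0.1; 2.73 -2.71 0 -2.2 -0.1; 2.83 -2.61 0 -2.2 -0.1"}}

```text
clock: 0.93
tool_pos: [0.4187, -0.2752, 0.2405]
eef_rot: [-0.0, 0.954, 0.3, -0.0]
wrist_force: [-0.4, -1.3, 0.6]
opening: 0.0471
```

>>> {"api": "play_rows", "payload": {"series": "2.93 -2.5 0 -2.3 -0.1; 3.02 -2.38 0 -2.2 -0.1; 3.12 -2.26 0 -2.2 -0.1; 3.2 -2.14 0 -2.3 -0.1; 3.28 -2.01 0 -2.2 -0.1"}}

```text
clock: 1.35
tool_pos: [0.4675, -0.0891, 0.2407]
eef_rot: [-0.0, 0.92, 0.392, -0.0]
wrist_force: [1.2, -0.8, 0.1]
opening: 0.0472
```

>>> {"api": "play_rows", "payload": {"series": "3.36 -1.88 0 -2.3 -0.1; 3.43 -1.74 0 -2.2 -0.1; 3.49 -1.61 0 -2.2 -0.1; 3.55 -1.48 0 -2.3 -0.1; 3.61 -1.33 0 -2.2 -0.1"}}

```text
clock: 1.77
tool_pos: [0.5164, 0.097, 0.2407]
eef_rot: [-0.0, 0.877, 0.48, -0.0]
wrist_force: [0.7, -1.4, -0.2]
opening: 0.047
```

>>> {"api": "play_rows", "payload": {"series": "3.66 -1.2 0 -2.2 -0.1; 3.71 -1.05 0 -2.3 -0.1; 0 0 0 0 -0.1"}}

```text
clock: 2.02
tool_pos: [0.5362, 0.1749, 0.2403]
eef_rot: [-0.001, 0.857, 0.516, 0.0]
wrist_force: [-0.0, -1.1, -0.5]
opening: 0.0471
```

>>> {"api": "play_rows", "payload": {"series": "0 0 4 0.3 -0.1; 0 0 3 0 -0.1; 0 0 1.3 0 -0.1; 0 0 0 0 1; 0 0 0 0 1"}}

```text
clock: 2.43
tool_pos: [0.5358, 0.1692, 0.1578]
eef_rot: [-0.0, 0.86, 0.51, -0.001]
wrist_force: [0.6, -0.3, 0.7]
opening: 0.0235
```

>>> {"api": "play_rows", "payload": {"series": "0 0 0 0 1; 0 0 0 0 1; 0 0 0 0 1; 0 0 0 0 1"}}

```text
clock: 2.77
tool_pos: [0.5371, 0.1694, 0.1601]
eef_rot: [0.001, 0.86, 0.511, 0.001]
wrist_force: [-1.0, 0.3, 2.8]
opening: 0.0107
```

>>> {"api": "play_rows", "payload": {"series": "0 0 -0.15 0 1; 0 2 0 0 1; 0 2.5 0 0 1; 0 2 0 0 1; 0 0 0 0 1"}}

```text
clock: 3.18
tool_pos: [0.5961, 0.1374, 0.1602]
eef_rot: [0.001, 0.86, 0.51, 0.002]
wrist_force: [2.5, 1.8, -0.9]
opening: 0.0106
```

>>> {"api": "play_rows", "payload": {"series": "0 0.5 0 0 1; 0 0.2 0 0 1; 0 0.2 0 0 1; 0 0 0 0 1"}}

```text
clock: 3.52
tool_pos: [0.5999, 0.1353, 0.1601]
eef_rot: [-0.001, 0.86, 0.511, -0.001]
wrist_force: [-4.3, 3.8, 3.8]
opening: 0.0112
```

>>> {"api": "play_rows", "payload": {"series": "0 0 0 0 -0.1; 0 0 0 0 -0.1; 0 0 0 0 -0.1; 0 0 -3 0 -0.1; 0 0 -4 0 -0.1"}}

```text
clock: 3.93
tool_pos: [0.5981, 0.1336, 0.2248]
eef_rot: [-0.002, 0.86, 0.511, -0.005]
wrist_force: [-0.0, 1.3, 0.3]
opening: 0.0469
```

Run:
```python
from h import *
print(pose()[:2])
plan([(.570,-.060,.2,134.5,-.1)])
```

```text
(array([0.5981027 , 0.13357227, 0.22480945]), np.float64(61.41225473478207))
-1.67 0.62 0.23 -6.6 -0.1; -1.72 0.42 0.22 -6.7 -0.1; -1.77 0.22 0.23 -6.6 -0.1; -1.78 0.01 0.22 -6.7 -0.1; -1.76 -0.19 0.23 -6.6 -0.1
-1.74 -0.4 0.22 -6.7 -0.1; -1.67 -0.6 0.23 -6.6 -0.1; -1.6 -0.78 0.22 -6.7 -0.1; -1.49 -0.97 0.23 -6.6 -0.1; -1.38 -1.13 0.23 -6.6 -0.1
-1.23 -1.28 0.22 -6.7 -0.1
```

>>> {"api": "play_rows", "payload": {"series": "-1.67 0.62 0.23 -6.6 -0.1; -1.72 0.42 0.22 -6.7 -0.1; -1.77 0.22 0.23 -6.6 -0.1; -1.78 0.01 0.22 -6.7 -0.1; -1.76 -0.19 0.23 -6.6 -0.1"}}

```text
clock: 4.35
tool_pos: [0.5882, 0.0452, 0.2184]
eef_rot: [0.0, 0.676, 0.737, -0.0]
wrist_force: [0.6, 0.1, 0.1]
opening: 0.0466
```

>>> {"api": "play_rows", "payload": {"series": "-1.74 -0.4 0.22 -6.7 -0.1; -1.67 -0.6 0.23 -6.6 -0.1; -1.6 -0.78 0.22 -6.7 -0.1; -1.49 -0.97 0.23 -6.6 -0.1; -1.38 -1.13 0.23 -6.6 -0.1"}}

```text
clock: 4.77
tool_pos: [0.5753, -0.043, 0.207]
eef_rot: [0.0, 0.437, 0.899, -0.0]
wrist_force: [-0.6, -0.3, 0.3]
opening: 0.0466
```

>>> {"api": "play_rows", "payload": {"series": "-1.23 -1.28 0.22 -6.7 -0.1; 0 0 4 0 -0.1; 0 0 4 0 -0.1; 0 0 0 0 -0.1; 0 0 0 0 -0.1"}}

```text
clock: 5.18
tool_pos: [0.5708, -0.0591, 0.1223]
eef_rot: [-0.003, 0.387, 0.922, -0.001]
wrist_force: [0.4, -0.1, 0.5]
opening: 0.047
```

Run:
```python
from h import *
print(pose()[:2])
c=cam('top'); s=cam('scene')
a=cv2.resize(c['pixels'][150:250,160:320,::-1],(800,500),interpolation=cv2.INTER_CUBIC)
u,v=proj(s,[[.57,-.06,.02]])[0].astype(int); print(u,v,proj(s,[[.6,.14,.15]]))
cv2.imwrite('pics/t2.png',cv2.convertScaleAbs(a,alpha=1.5))
```

```text
(array([ 0.57082362, -0.05914524,  0.12226575]), np.float64(134.5081058122705))
244 231 [[300.0160124  147.87857671]]
```

View pics/t2.png

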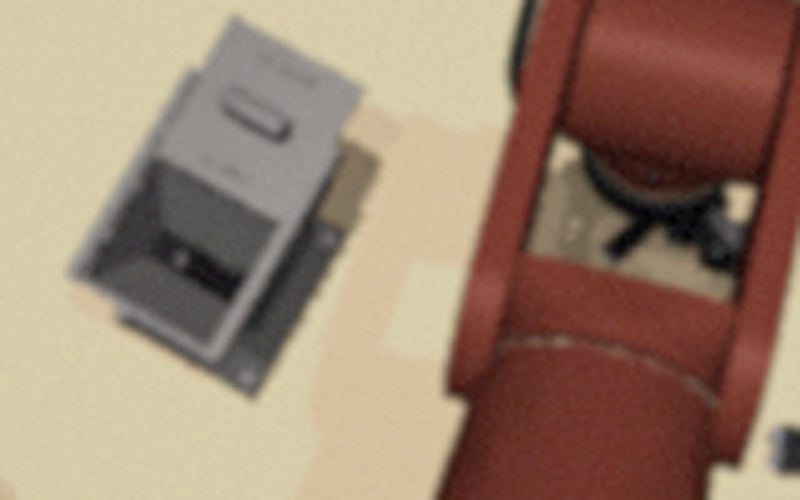

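The lid is open: its grip top is at crop (256,115), and the well slot in the hopper runs roughly from (165,250) to (240,285). Next I compute the lid value and descend on cell a.

>>> {"api": "play_rows", "payload": {"series": "0 0 4 0 -0.1; 0 0 4 0 -0.1; 0 0 2 0 -0.1; 0 0 1.6 0 -0.1; 0 0 0 0 -0.1"}}

```text
clock: 5.7
tool_pos: [0.5725, -0.0591, 0.0078]
eef_rot: [-0.001, 0.386, 0.922, -0.0]
wrist_force: [-0.0, 0.7, -0.2]
opening: 0.0467
```

Run:
```python
from h import *
c=load('top'); f=lambda a,b,z:atz(c,160+(a+.5)/5-.5,150+(b+.5)/5-.5,z)[:2]
g=f(256,115,.1715); print('grip',g,'origin if 78',g-.078*EX,'value w.r.t. O',(g-[.533,.175])@EX)
print('rim corners->',f(215,352,.146),f(283,215,.146),f(78,275,.155))
print('well mid',f(203,268,.096))
for O in ([.533,.175],[.536,.1735]):
  k=[(-.009,.027,.096),(-.009,-.027,.096),(.009,-.027,.096),(-.04,-.046,.155),(-.04,.046,.155),(-.037,-.038,.146)]
  print(O,np.round((proj(c,[np.r_[np.array(O)+x*EX+y*EY,z] for x,y,z in k])+.5-[160,150])*5).tolist())
print(pose()[:2])
s=cam('scene');cv2.imwrite('pics/s2.png',cv2.convertScaleAbs(cv2.resize(s['pixels'][180:260,200:300,::-1],(750,600),interpolation=cv2.INTER_CUBIC),alpha=1.4))
```

```text
grip [0.60059118 0.13865592] origin if 78 [0.53191218 0.17562792] value w.r.t. O 0.0767411224954258
rim corners-> [0.48351533 0.15862829] [0.55410287 0.12646136] [0.52040684 0.22849826]
well mid [0.53299835 0.17442437]
[0.533, 0.175] [[151.0, 259.0], [237.0, 308.0], [255.0, 278.0], [223.0, 366.0], [67.0, 277.0], [215.0, 355.0]]
[0.536, 0.1735] [[154.0, 253.0], [240.0, 302.0], [258.0, 273.0], [226.0, 360.0], [70.0, 271.0], [218.0, 349.0]]
(array([ 0.57246649, -0.05912618,  0.00784087]), np.float64(134.54769748131204))
```

View pics/s2.png

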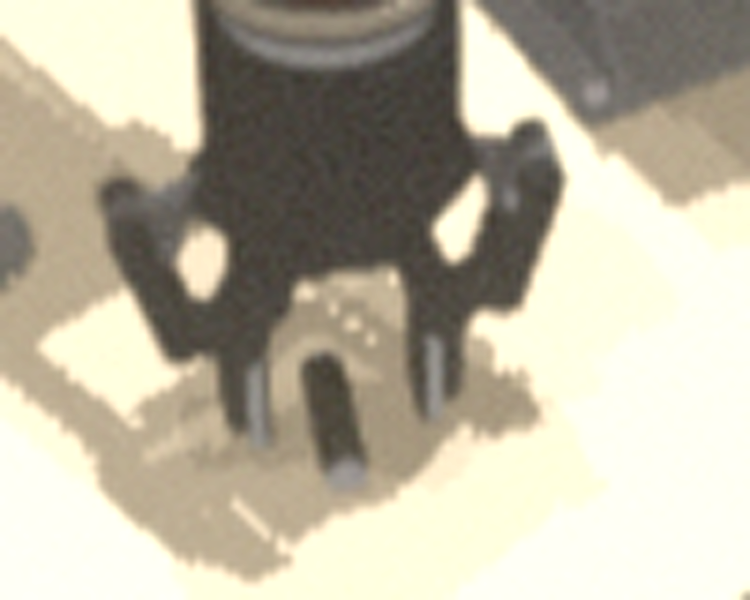

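The fingers straddle cell a, which is centred between the pads, at crop (318..345, 360..475).

>>> {"api": "play_rows", "payload": {"series": "0 0 0.2 0 0.3; 0 0 0 0 1; 0 0 0 0 1; 0 0 0 0 1; 0 0 0 0 1", "force": 40}}

```text
clock: 6.17
tool_pos: [0.5751, -0.0599, 0.0095]
eef_rot: [0.002, 0.387, 0.922, 0.0]
wrist_force: [-1.4, 0.2, 6.2]
opening: 0.0103
```

>>> {"api": "play_rows", "payload": {"series": "0 0 0 0 1; 0 0 0 0 1; 0 0 -2 0 1; 0 0 -4 0 1; 0 0 -4 0 1"}}

```text
clock: 6.58
tool_pos: [0.5714, -0.0591, 0.1064]
eef_rot: [-0.002, 0.387, 0.922, -0.0]
wrist_force: [1.9, -0.7, -0.2]
opening: 0.0105
```

Run:
```python
from h import *
p,t,s=pose();print(p,t)
O=np.array([.532,.175]);
plan([(p[0],p[1],.2,t,1),(*O,.2,61.7,1)])
s=cam('scene');u,v=proj(s,[p])[0].astype(int);print(u,v)
cv2.imwrite('pics/s3.png',cv2.convertScaleAbs(cv2.resize(s['pixels'][v-40:v+30,u-45:u+45,::-1],(720,560),interpolation=cv2.INTER_CUBIC),alpha=1.4))
```

```text
[ 0.57135735 -0.05913249  0.1064235 ] 134.5153135787093
0 0 -3.12 -0 1; 0 0 -3.12 -0 1; 0 0 -3.12 -0 1; 1.77 1.24 0 6.6 1; 1.9 1.02 0 6.6 1
2 0.8 0 6.7 1; 2.09 0.56 0 6.6 1; 2.13 0.32 0 6.6 1; 2.16 0.07 0 6.6 1; 2.15 -0.17 0 6.6 1
2.12 -0.43 0 6.7 1; 2.05 -0.67 0 6.6 1; 1.96 -0.9 0 6.6 1; 1.85 -1.11 0 6.6 1
244 204
```

View pics/s3.png

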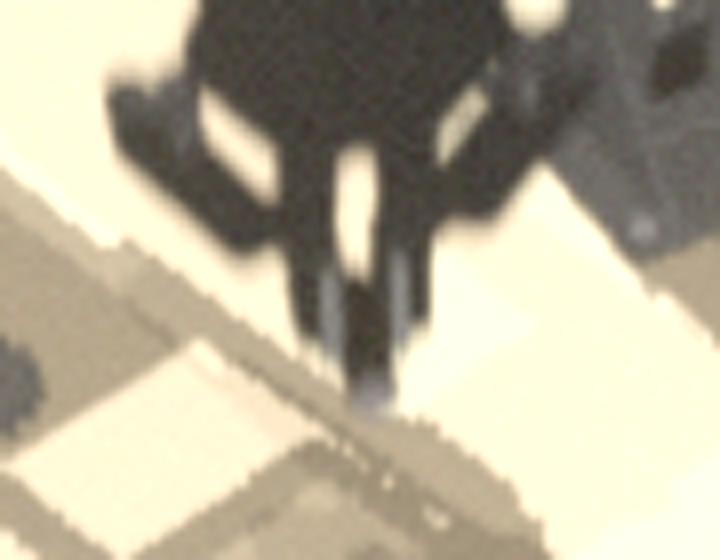

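Cell a is held between the pads and hangs level, with its near steel face at crop (370,390).

Run:
```python
from h import *
c=load('scene'); p,t,s=pose(); a=np.radians(t); X=np.array([np.cos(a),np.sin(a),0])
for k in(-1,1):
    for dz in (-.004,0): print(k,dz,(proj(c,[p+k*.02525*X+[0,0,dz]])[0]+.5-[244-45,204-40])*8)
q=atz(c,199+370/8-.5,164+390/8-.5,p[2]-.003);print((q-p)@X*1000,(q-p)*1000)
```

```text
-1 -0.004 [402.41073846 386.09600061]
-1 0 [402.11802197 375.31917897]
1 -0.004 [367.35084656 261.9398637 ]
1 0 [366.97150118 251.24668483]
-25.863215636109597 [ 11.79982932 -24.67178904  -3.        ]
```

>>> {"api": "play_rows", "payload": {"series": "0 0 -3.1 0 1; 0 0 -3.1 0 1; 0 0 -3.1 0 1; 1.77 1.24 0 6.6 1; 1.9 1.02 0 6.6 1"}}

```text
clock: 7.05
tool_pos: [0.5678, -0.0175, 0.2041]
eef_rot: [0.004, 0.493, 0.87, 0.001]
wrist_force: [0.1, -0.5, -1.3]
opening: 0.0101
```

>>> {"api": "play_rows", "payload": {"series": "2 0.8 0 6.7 1; 2.09 0.56 0 6.6 1; 2.13 0.32 0 6.6 1; 2.16 0.07 0 6.6 1; 2.15 -0.17 0 6.6 1"}}

```text
clock: 7.47
tool_pos: [0.5479, 0.0905, 0.2003]
eef_rot: [0.0, 0.72, 0.694, 0.0]
wrist_force: [-0.2, -0.9, -0.9]
opening: 0.0105
```

>>> {"api": "play_rows", "payload": {"series": "2.12 -0.43 0 6.7 1; 2.05 -0.67 0 6.6 1; 1.96 -0.9 0 6.6 1; 1.85 -1.11 0 6.6 1; 0 0 0 0 1"}}

```text
clock: 7.88
tool_pos: [0.5331, 0.1776, 0.2003]
eef_rot: [-0.001, 0.858, 0.513, 0.001]
wrist_force: [-0.3, -0.7, -0.5]
opening: 0.0105
```

>>> {"api": "play_rows", "payload": {"series": "0 0 0 0 1; 0 0 0 0 1"}}

```text
clock: 8.05
tool_pos: [0.5339, 0.1743, 0.2]
eef_rot: [0.0, 0.858, 0.514, 0.0]
wrist_force: [-0.2, -0.7, -0.8]
opening: 0.0105
```

>>> {"api": "play_rows", "payload": {"series": "0 -0.1 2 0 1; 0 0 2 0 1; 0 0 1.6 0 1; 0 0 1 0 1; 0 0 0 0 1"}}

```text
clock: 8.47
tool_pos: [0.5313, 0.1739, 0.1309]
eef_rot: [-0.001, 0.859, 0.513, -0.002]
wrist_force: [-0.6, 0.7, -0.5]
opening: 0.0103
```

>>> {"api": "play_rows", "payload": {"series": "0 0 0 0 1; 0 0 0 0 0.4; 0 0 0 0 0.4; 0 0 0 0 0.4; 0 0 0 0 0.4"}}

```text
clock: 8.88
tool_pos: [0.5335, 0.1752, 0.1349]
eef_rot: [0.0, 0.858, 0.513, 0.001]
wrist_force: [0.1, 0.7, 0.0]
opening: 0.0259
```

>>> {"api": "play_rows", "payload": {"series": "0 0 -1 0 0.4; 0 0 -4 0 0.4; 0 0 -3 0 0.4; 0 0 0 0 0; 0 0 0 0 0"}}

```text
clock: 9.3
tool_pos: [0.5347, 0.1756, 0.2181]
eef_rot: [0.001, 0.858, 0.513, 0.003]
wrist_force: [-0.1, -0.3, -1.1]
opening: 0.0424
```

Run:
```python
from h import *
p,t,s=pose();print(p,t)
plan([(.577,-.1975,.19,76.6,0),(.577,-.1975,.012,76.6,0)])
```

```text
[0.53467743 0.17555999 0.21805022] 61.73082288193183
-3.09 2.14 0.28 -1.5 0; -3.14 2.06 0.28 -1.5 0; -3.19 1.97 0.28 -1.5 0; -3.24 1.89 0.28 -1.4 0; -3.29 1.82 0.28 -1.5 0
-3.34 1.72 0.28 -1.5 0; -3.37 1.64 0.28 -1.5 0; -3.43 1.54 0.28 -1.5 0; -3.46 1.46 0.28 -1.5 0; -3.49 1.37 0.29 -1.5 0
-0 -0 3.56 0 0; -0 -0 3.56 0 0; -0 -0 3.56 0 0; -0 -0 3.56 0 0; -0 -0 3.56 0 0
```

Move toward cell b, then check the well before descending.

>>> {"api": "play_rows", "payload": {"series": "-3.09 2.14 0.28 -1.5 0; -3.14 2.06 0.28 -1.5 0; -3.19 1.97 0.28 -1.5 0; -3.24 1.89 0.28 -1.4 0; -3.29 1.82 0.28 -1.5 0"}}

```text
clock: 9.72
tool_pos: [0.5531, -0.0128, 0.1985]
eef_rot: [-0.001, 0.823, 0.568, -0.001]
wrist_force: [0.3, -0.5, -0.7]
opening: 0.0427
```

>>> {"api": "play_rows", "payload": {"series": "-3.34 1.72 0.28 -1.5 0; -3.37 1.64 0.28 -1.5 0; -3.43 1.54 0.28 -1.5 0; -3.46 1.46 0.28 -1.5 0; -3.49 1.37 0.29 -1.5 0"}}

```text
clock: 10.13
tool_pos: [0.5743, -0.1994, 0.1843]
eef_rot: [-0.001, 0.784, 0.62, -0.0]
wrist_force: [0.8, 0.1, 0.5]
opening: 0.0428
```

Run:
```python
from h import *
p,t,s=pose();print(p,t)
plan([(.577,-.1975,.012,76.6,0)])
c=cam('top');s=cam('scene')
a=cv2.resize(c['pixels'][155:235,165:255,::-1],(450,400),interpolation=cv2.INTER_CUBIC)
b=cv2.resize(s['pixels'][115:205,250:325,::-1],(333,400),interpolation=cv2.INTER_CUBIC)
cv2.imwrite('pics/w1.png',cv2.convertScaleAbs(np.hstack([a,b]),alpha=2.2))
q=[dep(c,165+(x)/5,155+(y)/5) for x,y in((165,240),(180,248),(195,255))];print(np.round(q,3).tolist())
```

```text
[ 0.57426379 -0.19944856  0.1843229 ] 76.68663933924645
0.05 0.04 3.45 0 0; 0.05 0.05 3.44 0 0; 0.05 0.04 3.45 0.1 0; 0.05 0.05 3.45 -0 0; 0.05 0.04 3.44 -0 0
[[0.54, 0.189, 0.047], [0.535, 0.179, 0.05], [0.532, 0.172, 0.045]]
```

View pics/w1.png

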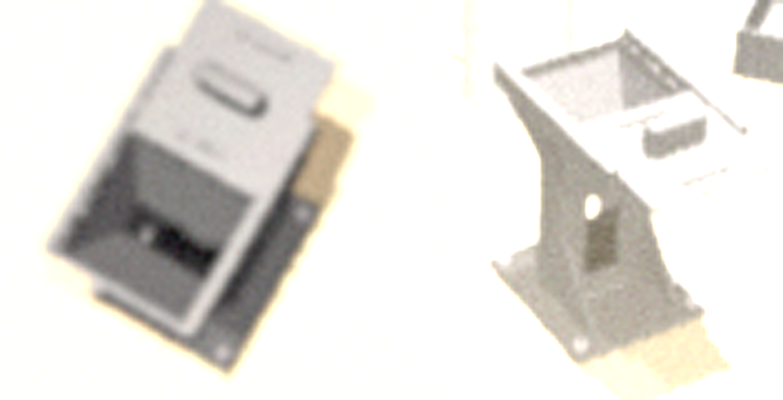

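Cell a is in the well: depth readings along the slot give a top height of about 48 mm (expected 49), level. The lid is still open. On to cell b.

>>> {"api": "play_rows", "payload": {"series": "0.05 0.05 3.45 0 0; 0.05 0.05 3.45 0 0; 0.05 0.05 3.45 0 0; 0.05 0.05 3.45 0 0; 0.05 0.05 3.4 0 0"}}

```text
clock: 10.65
tool_pos: [0.5772, -0.1948, 0.0113]
eef_rot: [-0.001, 0.785, 0.62, -0.0]
wrist_force: [0.5, -0.4, -0.1]
opening: 0.0423
```

Run:
```python
from h import *
p,t,s=pose();print(p,t)
s=cam('scene');u,v=proj(s,[p])[0].astype(int);print(u,v)
a=np.radians(t);X=np.array([np.cos(a),np.sin(a),0]);q=p.copy();q[2]=.00725
print((proj(s,[q-.02525*X,q+.02525*X])+.5-[u-40,v-35])*8)
cv2.imwrite('pics/s4.png',cv2.convertScaleAbs(cv2.resize(s['pixels'][v-35:v+25,u-40:u+40,::-1],(640,480),interpolation=cv2.INTER_CUBIC),alpha=1.4))
```

```text
[ 0.57715995 -0.19479364  0.0113143 ] 76.6332909835053
212 275
[[255.17270713 350.38420489]
 [401.31698248 242.3842728 ]]
```

View pics/s4.png

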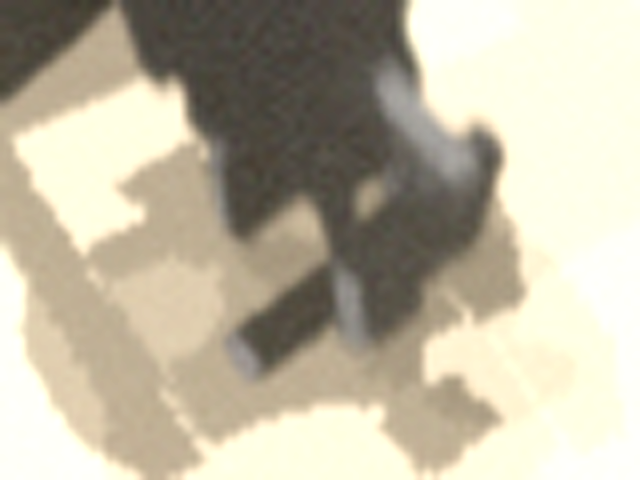

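The cell's near face is at (245,355), about 2.5 mm farther along -x of the tool than centred, so I shift and grip.

>>> {"api": "play_rows", "payload": {"series": "-0.25 0 0.3 0 0.3; 0 0 0 0 1; 0 0 0 0 1; 0 0 0 0 1; 0 0 0 0 1"}}

```text
clock: 11.12
tool_pos: [0.5799, -0.1996, 0.0143]
eef_rot: [0.003, 0.785, 0.62, 0.001]
wrist_force: [-0.3, 0.6, 7.2]
opening: 0.0005
```

>>> {"api": "play_rows", "payload": {"series": "0 0 0 0 1; 0 0 0 0 1; 0 0 -4 0 1; 0 0 -4 0 1; 0 0 -4 0 1"}}

```text
clock: 11.53
tool_pos: [0.5771, -0.1983, 0.1326]
eef_rot: [-0.0, 0.785, 0.62, -0.0]
wrist_force: [0.6, -0.5, 0.1]
opening: -0.0001
```

>>> {"api": "play_rows", "payload": {"series": "0 0 -4 0 1; 0 0 -2.5 0 1; 0 0 0 0 1; 0 0 0 0 1"}}

```text
clock: 11.87
tool_pos: [0.579, -0.1992, 0.1997]
eef_rot: [0.003, 0.785, 0.62, 0.001]
wrist_force: [0.2, -0.2, -0.0]
opening: -0.0003
```

Run:
```python
from h import *
p,t,s=pose();print(p,t)
plan([(.532,.175,.2,61.7,1),(.532,.175,.134,61.7,1)])
s=cam('scene');u,v=proj(s,[p])[0].astype(int);a=np.radians(t);X=np.array([np.cos(a),np.sin(a),0])
print((proj(s,[p-.02525*X,p+.02525*X])+.5-[u-40,v-35])*8)
cv2.imwrite('pics/s5.png',cv2.convertScaleAbs(cv2.resize(s['pixels'][v-35:v+25,u-40:u+40,::-1],(640,480),interpolation=cv2.INTER_CUBIC),alpha=1.4))
```

```text
[ 0.57897838 -0.19917817  0.19974808] 76.61736896734666
3.53 -1.32 -0 1.5 1; 3.5 -1.42 -0.01 1.5 1; 3.45 -1.5 0 1.5 1; 3.42 -1.6 -0 1.5 1; 3.37 -1.69 -0 1.5 1
3.33 -1.77 -0.01 1.5 1; 3.28 -1.86 0 1.4 1; 3.24 -1.94 -0 1.5 1; 3.18 -2.02 -0 1.5 1; 3.13 -2.1 -0.01 1.5 1
0 -0 3.3 0 1; 0 -0 3.3 0 1
[[236.5937217  345.774077  ]
 [409.65877914 237.11152094]]
```

View pics/s5.png

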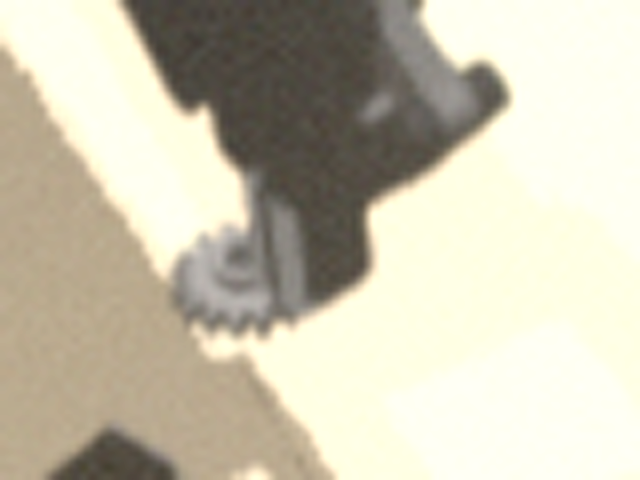

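The grip missed: the fingers closed above the cell (opening 0), so this crop shows shut fingers with only the gear behind them. I had closed too high. I'll re-measure cell b in the scene picture and close lower.

```bash
cat > loc.py <<'E'
from h import *
def loc(c,xy,r=26,th=75):
    u0,v0=(proj(c,[[*xy,.007]])[0]-r).astype(int)
    g=c['pixels'].max(2)[v0:v0+2*r,u0:u0+2*r]
    n,l,s,ce=cv2.connectedComponentsWithStats((g<th).astype(np.uint8))
    for i in range(1,n):
        if s[i,4]<30: continue
        p=np.argwhere(l==i)[:,::-1]+[u0,v0]
        W=np.array([atz(c,a,b,.00725) for a,b in p])[:,:2]; w,V=np.linalg.eigh(np.cov(W.T)); d=V[:,1]
        print(s[i].tolist(),W.mean(0).round(4),(cv2.minAreaRect(W.astype(np.float32)*1000)),np.degrees(np.arctan2(d[1],d[0]))%180)
E
python3 - <<'E'
from loc import *
c=load('scene'); loc(c,(.577,-.1975)); print('c'); loc(c,(.574,-.312))
u,v=proj(c,[[.577,-.1975,.007]])[0].astype(int)
cv2.imwrite('pics/s6.png',cv2.convertScaleAbs(cv2.resize(c['pixels'][v-30:v+30,u-40:u+40,::-1],(640,480),interpolation=cv2.INTER_CUBIC),alpha=1.4)); print(u,v)
E
```

```text
[18, 20, 18, 15, 102] [ 0.5768 -0.1989] ((576.9344482421875, -198.87210083007812), (42.78654098510742, 13.401123046875), 75.14494323730469) 76.86975222571687
c
[16, 20, 20, 15, 94] [ 0.5739 -0.3135] ((573.2794189453125, -313.78289794921875), (41.09408950805664, 11.3880615234375), 67.44817352294922) 69.98455504477812
211 277
```

View pics/s6.png

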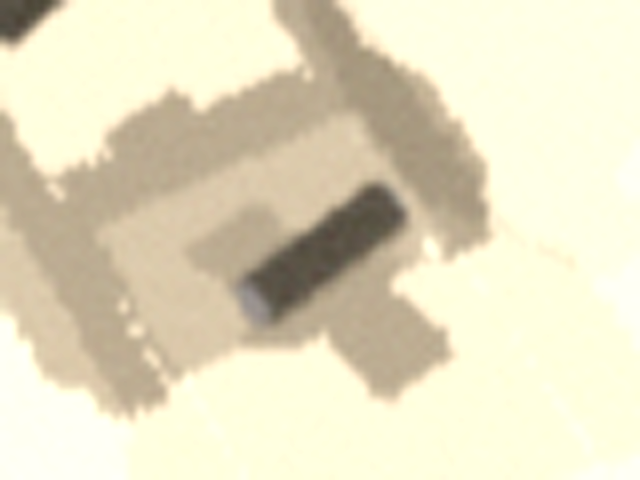

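Cell b (crop (240..405, 180..325)) is unmoved, at (0.577,-0.199), axis 76.8°. Descend again, lower this time.

>>> {"api": "play_rows", "payload": {"series": "0 -0.15 4 0 0; 0 0 4 0 0; 0 0 4 0 0; 0 0 3.5 0 0; 0 0 2.5 0 0"}}

```text
clock: 12.33
tool_pos: [0.5719, -0.1961, 0.0091]
eef_rot: [-0.004, 0.785, 0.62, -0.002]
wrist_force: [-0.3, -0.4, -1.2]
opening: 0.0427
```

>>> {"api": "play_rows", "payload": {"series": "0 0 1 0 0; 0 0 0.6 0 0; 0 0 0 0 0; 0 0 0 0 0"}}

```text
clock: 12.67
tool_pos: [0.5758, -0.198, -0.0004]
eef_rot: [-0.0, 0.785, 0.62, -0.0]
wrist_force: [1.0, -0.4, 0.4]
opening: 0.0431
```

>>> {"api": "play_rows", "payload": {"series": "0 0 -0.15 0 0.4; 0 0 0 0 1; 0 0 0 0 1; 0 0 0 0 1; 0 0 0 0 1"}}

```text
clock: 13.08
tool_pos: [0.5764, -0.1983, 0.0016]
eef_rot: [0.0, 0.785, 0.62, 0.0]
wrist_force: [-0.2, -0.5, 2.3]
opening: 0.0126
```

>>> {"api": "play_rows", "payload": {"series": "0 0 0 0 1; 0 0 0 0 1; 0 0 -4 0 1; 0 0 -4 0 1; 0 0 -4 0 1"}}

```text
clock: 13.5
tool_pos: [0.5748, -0.1976, 0.1209]
eef_rot: [-0.002, 0.785, 0.62, -0.001]
wrist_force: [0.8, -0.7, 0.3]
opening: 0.0124
```

>>> {"api": "play_rows", "payload": {"series": "0 0 -4 0 1; 0 0 -4 0 1; 0 0 0 0 1; 0 0 0 0 1"}}

```text
clock: 13.83
tool_pos: [0.5778, -0.199, 0.2052]
eef_rot: [0.003, 0.785, 0.62, 0.002]
wrist_force: [-0.7, -0.6, -1.1]
opening: 0.0124
```

Run:
```python
from h import *
p,t,s=pose();print(p,t)
plan([(.532,.175,.2,61.7,1),(.532,.175,.13,61.7,1)])
```

```text
[ 0.57779398 -0.19899237  0.20515668] 76.61859258723294
3.53 -1.31 0.05 1.5 1; 3.5 -1.4 0.05 1.5 1; 3.46 -1.5 0.05 1.5 1; 3.42 -1.58 0.06 1.5 1; 3.37 -1.68 0.05 1.5 1
3.33 -1.76 0.05 1.5 1; 3.29 -1.84 0.05 1.4 1; 3.24 -1.93 0.05 1.5 1; 3.18 -2.01 0.05 1.5 1; 3.13 -2.1 0.06 1.5 1
0 0 3.5 0 1; 0 0 3.5 0 1
```

>>> {"api": "play_rows", "payload": {"series": "3.53 -1.31 0.05 1.5 1; 3.5 -1.4 0.05 1.5 1; 3.46 -1.5 0.05 1.5 1; 3.42 -1.58 0.05 1.5 1; 3.37 -1.68 0.05 1.5 1"}}

```text
clock: 14.25
tool_pos: [0.5512, -0.0095, 0.1958]
eef_rot: [-0.002, 0.824, 0.566, -0.002]
wrist_force: [1.4, -1.2, 0.8]
opening: 0.0125
```

>>> {"api": "play_rows", "payload": {"series": "3.33 -1.76 0.05 1.5 1; 3.29 -1.84 0.05 1.4 1; 3.24 -1.93 0.05 1.5 1; 3.18 -2.01 0.05 1.5 1; 3.13 -2.1 0.05 1.5 1"}}

```text
clock: 14.67
tool_pos: [0.5283, 0.1773, 0.1934]
eef_rot: [-0.001, 0.859, 0.512, -0.002]
wrist_force: [0.3, 0.5, -1.1]
opening: 0.0126
```

>>> {"api": "play_rows", "payload": {"series": "0 0 0 0 1; 0 0 0 0 1; 0 0 0 0 1"}}

```text
clock: 14.92
tool_pos: [0.5293, 0.1754, 0.1942]
eef_rot: [-0.0, 0.858, 0.513, -0.002]
wrist_force: [0.1, 0.1, 0.1]
opening: 0.0126
```

>>> {"api": "play_rows", "payload": {"series": "0.1 0.2 2 0 1; 0 0 2 0 1; 0 0 1.5 0 1; 0 0 0.8 0 1; 0 0 0 0 1"}}

```text
clock: 15.33
tool_pos: [0.5309, 0.174, 0.13]
eef_rot: [-0.001, 0.859, 0.512, -0.003]
wrist_force: [-0.1, -0.7, -1.8]
opening: 0.0124
```

>>> {"api": "play_rows", "payload": {"series": "0 0 0 0 1; 0 0 0 0 0.4; 0 0 0 0 0.4; 0 0 0 0 0.4; 0 0 0 0 0.4"}}

```text
clock: 15.75
tool_pos: [0.5331, 0.1759, 0.1342]
eef_rot: [0.0, 0.858, 0.513, 0.001]
wrist_force: [-0.6, -0.7, -0.3]
opening: 0.0256
```

>>> {"api": "play_rows", "payload": {"series": "0 0 -1 0 0.4; 0 0 -4 0 0.4; 0 0 -3 0 0.4; 0 0 0 0 0; 0 0 0 0 0"}}

```text
clock: 16.17
tool_pos: [0.5343, 0.1762, 0.2174]
eef_rot: [0.001, 0.858, 0.513, 0.003]
wrist_force: [-1.0, 0.8, 0.0]
opening: 0.043
```

Run:
```python
from h import *
p,t,s=pose();print(p,t)
plan([(.574,-.3135,.19,68,0)])
```

```text
[0.53428334 0.17620925 0.21743189] 61.7288298053357
-3.17 2.05 0.21 -0.5 0; -3.19 2.03 0.21 -0.5 0; -3.21 2 0.21 -0.4 0; -3.22 1.97 0.21 -0.5 0; -3.24 1.95 0.22 -0.5 0
-3.26 1.92 0.21 -0.5 0; -3.27 1.89 0.21 -0.5 0; -3.29 1.86 0.21 -0.5 0; -3.31 1.83 0.21 -0.4 0; -3.31 1.81 0.21 -0.5 0
-3.34 1.78 0.21 -0.5 0; -3.35 1.75 0.21 -0.5 0; -3.36 1.73 0.21 -0.5 0
```

>>> {"api": "play_rows", "payload": {"series": "-3.17 2.05 0.2 -0.5 0; -3.19 2.03 0.2 -0.5 0; -3.21 2 0.2 -0.4 0; -3.22 1.97 0.2 -0.5 0; -3.24 1.95 0.2 -0.5 0"}}

```text
clock: 16.58
tool_pos: [0.5468, -0.014, 0.202]
eef_rot: [-0.001, 0.847, 0.531, -0.001]
wrist_force: [0.9, 0.0, 0.1]
opening: 0.0424
```

>>> {"api": "play_rows", "payload": {"series": "-3.26 1.92 0.2 -0.5 0; -3.27 1.89 0.2 -0.5 0; -3.29 1.86 0.2 -0.5 0; -3.31 1.83 0.2 -0.4 0; -3.31 1.81 0.2 -0.5 0"}}

```text
clock: 17.0
tool_pos: [0.5621, -0.2024, 0.1919]
eef_rot: [-0.001, 0.836, 0.549, -0.0]
wrist_force: [0.2, 0.2, 1.1]
opening: 0.0428
```

>>> {"api": "play_rows", "payload": {"series": "-3.34 1.78 0.2 -0.5 0; -3.35 1.75 0.2 -0.5 0; -3.36 1.73 0.2 -0.5 0; 0 0 0 0 0; 0 0 0 0 0"}}

```text
clock: 17.42
tool_pos: [0.5711, -0.3152, 0.1854]
eef_rot: [-0.002, 0.83, 0.558, -0.0]
wrist_force: [-0.1, -0.5, 0.1]
opening: 0.0429
```

Run:
```python
from loc import *
p,t,s=pose();print(p,t)
c=cam('top');s=cam('scene')
O=np.array([.532,.175])
for y in(-.02,-.012,-.006,0,.006,.012,.02):
    u,v=proj(c,[np.r_[O+y*EY,.062]])[0]; print(y,[dep(c,u+d,v)[2].round(3) for d in(-1,0,1)])
loc(s,(.574,-.3135))
plan([(.574,-.3145,.02,67.8,0)])
```

```text
[ 0.57112802 -0.31523223  0.18535556] 67.84508531445509
-0.02 [np.float64(0.061), np.float64(0.149), np.float64(0.153)]
-0.012 [np.float64(0.062), np.float64(0.064), np.float64(0.056)]
-0.006 [np.float64(0.061), np.float64(0.056), np.float64(0.064)]
0 [np.float64(0.064), np.float64(0.067), np.float64(0.063)]
0.006 [np.float64(0.061), np.float64(0.06), np.float64(0.064)]
0.012 [np.float64(0.061), np.float64(0.06), np.float64(0.063)]
0.02 [np.float64(0.066), np.float64(0.063), np.float64(0.064)]
[15, 19, 23, 16, 150] [ 0.5729 -0.3143] ((573.0078735351562, -313.6443786621094), (44.290679931640625, 14.818888664245605), 67.40534973144531) 67.72596080991552
-0.01 0.05 3.32 0 0; -0.01 0.06 3.32 0.1 0; -0.01 0.05 3.32 0 0; -0.01 0.06 3.33 0.1 0; -0 0.05 3.32 0 0
```

Cell b is flat in the well: the top reads about 63 mm all along it, as expected. Now cell c.

>>> {"api": "play_rows", "payload": {"series": "0 0.05 3.3 0 0; 0 0.05 3.3 0 0; 0 0.05 3.3 0 0; 0 0.05 3.3 0 0; 0 0 3.3 0 0"}}

```text
clock: 17.93
tool_pos: [0.5742, -0.3126, 0.0211]
eef_rot: [0.0, 0.828, 0.56, 0.0]
wrist_force: [-0.3, 0.1, -0.0]
opening: 0.0427
```

>>> {"api": "play_rows", "payload": {"series": "0 0 1.2 0 0; 0 0 0.5 0 0; 0 0 0 0 0; 0 0 0 0 0"}}

```text
clock: 18.27
tool_pos: [0.5754, -0.315, 0.0074]
eef_rot: [0.001, 0.829, 0.56, 0.001]
wrist_force: [0.3, 0.1, 0.3]
opening: 0.0426
```

>>> {"api": "play_rows", "payload": {"series": "0 0 0.45 0 0; 0 0 0 0 0; 0 0 0 0 0"}}

```text
clock: 18.52
tool_pos: [0.5748, -0.3152, 0.0021]
eef_rot: [0.001, 0.829, 0.559, 0.0]
wrist_force: [0.4, 0.5, 0.8]
opening: 0.0426
```

>>> {"api": "play_rows", "payload": {"series": "0 0 0 0 0.4; 0 0 0 0 1; 0 0 0 0 1; 0 0 0 0 1; 0 0 0 0 1"}}

```text
clock: 18.93
tool_pos: [0.5743, -0.315, 0.0013]
eef_rot: [0.0, 0.829, 0.559, 0.0]
wrist_force: [-0.7, 0.1, 3.4]
opening: 0.0127
```

>>> {"api": "play_rows", "payload": {"series": "0 0 0 0 1; 0 0 0 0 1; 0 0 -4 0 1; 0 0 -4 0 1; 0 0 -4 0 1"}}

```text
clock: 19.35
tool_pos: [0.5728, -0.3139, 0.12]
eef_rot: [-0.002, 0.829, 0.559, -0.001]
wrist_force: [0.7, -0.3, -0.4]
opening: 0.0127
```

>>> {"api": "play_rows", "payload": {"series": "0 0 -4 0 1; 0 0 -4 0 1; 0 0 0 0 1; 0 0 0 0 1"}}

```text
clock: 19.68
tool_pos: [0.5756, -0.3158, 0.2047]
eef_rot: [0.003, 0.829, 0.559, 0.001]
wrist_force: [-0.5, 0.8, -0.1]
opening: 0.0123
```

Run:
```python
from h import *
p,t,s=pose();print(p,t)
plan([(.532,.175,.2,61.7,1)])
```

```text
[ 0.57561749 -0.31578931  0.20474985] 68.021990315972
3.38 -1.72 0.04 0.5 1; 3.36 -1.76 0.03 0.5 1; 3.34 -1.78 0.04 0.5 1; 3.33 -1.81 0.04 0.4 1; 3.32 -1.84 0.03 0.5 1
3.3 -1.86 0.04 0.5 1; 3.28 -1.89 0.04 0.5 1; 3.27 -1.92 0.03 0.5 1; 3.25 -1.95 0.04 0.5 1; 3.23 -1.98 0.04 0.5 1
3.22 -2.01 0.03 0.4 1; 3.2 -2.03 0.04 0.5 1; 3.18 -2.05 0.03 0.5 1
```

>>> {"api": "play_rows", "payload": {"series": "3.38 -1.72 0.04 0.5 1; 3.36 -1.76 0.04 0.5 1; 3.34 -1.78 0.04 0.5 1; 3.33 -1.81 0.04 0.4 1; 3.32 -1.84 0.04 0.5 1"}}

```text
clock: 20.1
tool_pos: [0.5554, -0.1239, 0.1955]
eef_rot: [-0.002, 0.841, 0.541, -0.001]
wrist_force: [0.7, -0.5, -1.2]
opening: 0.0123
```

>>> {"api": "play_rows", "payload": {"series": "3.3 -1.86 0.04 0.5 1; 3.28 -1.89 0.04 0.5 1; 3.27 -1.92 0.04 0.5 1; 3.25 -1.95 0.04 0.5 1; 3.23 -1.98 0.04 0.5 1"}}

```text
clock: 20.52
tool_pos: [0.5386, 0.0646, 0.1938]
eef_rot: [-0.001, 0.852, 0.523, -0.002]
wrist_force: [-0.2, 0.7, -1.0]
opening: 0.0126
```

>>> {"api": "play_rows", "payload": {"series": "3.22 -2.01 0.04 0.4 1; 3.2 -2.03 0.04 0.5 1; 3.18 -2.05 0.04 0.5 1; 0 0 0 0 1; 0 0 0 0 1"}}

```text
clock: 20.93
tool_pos: [0.5287, 0.1775, 0.1927]
eef_rot: [-0.001, 0.857, 0.515, -0.002]
wrist_force: [-0.6, -0.2, -0.9]
opening: 0.0127
```

>>> {"api": "play_rows", "payload": {"series": "0 0 0 0 1; 0 0 0 0 1"}}

```text
clock: 21.1
tool_pos: [0.53, 0.1749, 0.1941]
eef_rot: [-0.0, 0.859, 0.512, -0.001]
wrist_force: [1.0, -0.4, -0.8]
opening: 0.0129
```

>>> {"api": "play_rows", "payload": {"series": "0.1 0.15 2 0 1; 0 0 2 0 1; 0 0 1.5 0 1; 0 0 0.8 0 1; 0 0 0 0 1"}}

```text
clock: 21.52
tool_pos: [0.5308, 0.1747, 0.1297]
eef_rot: [-0.001, 0.859, 0.512, -0.002]
wrist_force: [-0.6, 0.1, 1.0]
opening: 0.0124
```

>>> {"api": "play_rows", "payload": {"series": "0 0 0 0 1; 0 0 0 0 0.4; 0 0 0 0 0.4; 0 0 0 0 0.4; 0 0 0 0 0.4"}}

```text
clock: 21.93
tool_pos: [0.5328, 0.1763, 0.1336]
eef_rot: [0.0, 0.858, 0.513, 0.001]
wrist_force: [0.1, 0.1, 0.1]
opening: 0.0259
```

>>> {"api": "play_rows", "payload": {"series": "0 0 -1 0 0.4; 0 0 -4 0 0.4; 0 0 -4 0 0.4; -4 0 0 0 -0.1; -4 0 0 0 -0.1"}}

```text
clock: 22.35
tool_pos: [0.4964, 0.1062, 0.228]
eef_rot: [0.002, 0.858, 0.514, 0.004]
wrist_force: [0.5, -0.6, -0.3]
opening: 0.047
```

>>> {"api": "play_rows", "payload": {"series": "-4 0 0 0 -0.1; -4 0 0 0 -0.1; -4 0 0 0 -0.1; 0 0 0 0 -0.1; 0 0 0 0 -0.1"}}

```text
clock: 22.77
tool_pos: [0.4372, -0.0014, 0.2237]
eef_rot: [0.001, 0.859, 0.511, 0.001]
wrist_force: [-0.3, 0.5, 0.0]
opening: 0.0471
```

Run:
```python
from h import *
p,t,s=pose();print(p,t)
c=cam('top')
O=np.array([.532,.175])
for y in(-.03,-.02,-.012,-.006,0,.006,.012,.02):
    u,v=proj(c,[np.r_[O+y*EY,.077]])[0]; print(y,[dep(c,u+d,v)[2].round(3) for d in(-1,0,1)])
g=np.r_[O+.0765*EX,.1715]; print(proj(c,[g]),dep(c,*proj(c,[g])[0]))
plan([(*(O+.0755*EX),.225,61.7,-.1)])
cv2.imwrite('pics/w2.png',cv2.convertScaleAbs(cv2.resize(c['pixels'][150:230,170:250,::-1],(560,560),interpolation=cv2.INTER_CUBIC),alpha=2))
```

```text
[ 0.43720758 -0.00137113  0.22371957] 61.497200140934154
-0.03 [np.float64(0.154), np.float64(0.148), np.float64(0.051)]
-0.02 [np.float64(0.077), np.float64(0.079), np.float64(0.076)]
-0.012 [np.float64(0.077), np.float64(0.077), np.float64(0.082)]
-0.006 [np.float64(0.078), np.float64(0.078), np.float64(0.079)]
0 [np.float64(0.078), np.float64(0.078), np.float64(0.078)]
0.006 [np.float64(0.077), np.float64(0.076), np.float64(0.077)]
0.012 [np.float64(0.078), np.float64(0.074), np.float64(0.075)]
0.02 [np.float64(0.079), np.float64(0.078), np.float64(0.079)]
[[210.74909415 173.08103406]] [0.59917567 0.13861764 0.17237819]
3.32 1.25 -0.02 -0 -0.1; 3.32 1.25 -0.03 -0 -0.1; 3.32 1.26 -0.02 -0 -0.1; 3.33 1.25 -0.02 -0.1 -0.1; 3.31 1.26 -0.03 0 -0.1
3.32 1.26 -0.02 0 -0.1
```

View pics/w2.png

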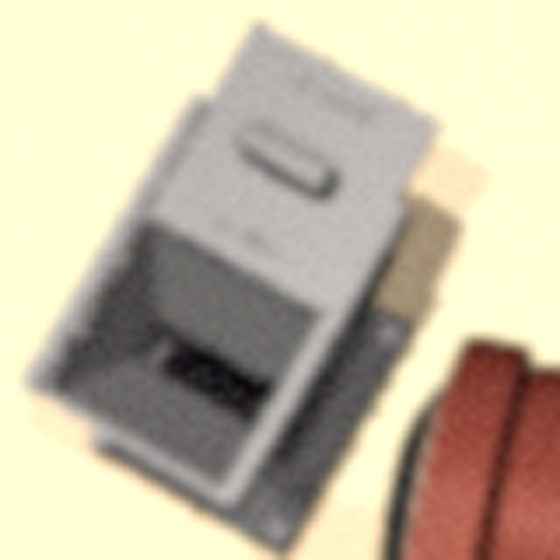

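All three cells are in: the black cell lies flat in the slot (crop (165..270, 350..405)) with its top at a uniform 77–78 mm, and the lid is open. Now I shut the lid.

>>> {"api": "play_rows", "payload": {"series": "3.32 1.25 0 0 -0.1; 3.32 1.25 0 0 -0.1; 3.32 1.25 0 0 -0.1; 3.32 1.25 0 0 -0.1; 3.32 1.25 0 0 -0.1"}}

```text
clock: 23.23
tool_pos: [0.5726, 0.1199, 0.2226]
eef_rot: [-0.0, 0.858, 0.514, 0.0]
wrist_force: [-0.4, -0.3, 0.6]
opening: 0.0473
```

>>> {"api": "play_rows", "payload": {"series": "3.32 1.25 0 0 -0.1; 0 0 0 0 -0.1; 0 0 0 0 -0.1; 0 0 0 0 -0.1"}}

```text
clock: 23.57
tool_pos: [0.5977, 0.1412, 0.2222]
eef_rot: [-0.0, 0.858, 0.514, -0.001]
wrist_force: [-0.3, -0.7, 0.0]
opening: 0.0472
```

>>> {"api": "play_rows", "payload": {"series": "0 0.1 3 0 -0.1; 0 0 2.6 0 -0.1; 0 0 1 0 -0.1; 0 0 0 0 1; 0 0 0 0 1", "force": 30}}

```text
clock: 23.98
tool_pos: [0.5983, 0.1392, 0.1569]
eef_rot: [-0.0, 0.859, 0.513, -0.0]
wrist_force: [0.4, 0.5, 0.6]
opening: 0.024
```

>>> {"api": "play_rows", "payload": {"series": "0 0 0 0 1; 0 0 0 0 1; 0 0 0 0 1; 0 0 0 0 1"}}

```text
clock: 24.32
tool_pos: [0.5998, 0.1393, 0.1588]
eef_rot: [0.001, 0.858, 0.513, 0.001]
wrist_force: [-0.5, -2.0, 5.3]
opening: 0.011
```

>>> {"api": "play_rows", "payload": {"series": "0 -2 0 0 1; 0 -2.5 0 0 1; 0 -2 0 0 1; 0 -0.8 0 0 1; 0 0 0 0 1"}}

```text
clock: 24.73
tool_pos: [0.5341, 0.1749, 0.1587]
eef_rot: [0.0, 0.858, 0.513, 0.001]
wrist_force: [-2.0, -1.2, 6.2]
opening: 0.0106
```

>>> {"api": "play_rows", "payload": {"series": "0 -0.2 0 0 1; 0 -0.2 0 0 1; 0 0 0 0 1; 0 0 0 0 1"}}

```text
clock: 25.07
tool_pos: [0.5329, 0.1756, 0.1587]
eef_rot: [0.001, 0.858, 0.513, 0.002]
wrist_force: [1.9, -2.7, 5.4]
opening: 0.0107
```

>>> {"api": "play_rows", "payload": {"series": "0 -0.3 0 0 1; 0 -0.2 0 0 1; 0 0 0 0 1; 0 0 0 0 1"}}

```text
clock: 25.4
tool_pos: [0.5326, 0.1758, 0.1588]
eef_rot: [0.006, 0.859, 0.512, 0.006]
wrist_force: [18.0, -8.7, -2.8]
opening: 0.0112
```

>>> {"api": "play_rows", "payload": {"series": "0 0 0 0 -0.1; 0 0 0 0 -0.1; 0 0 0 0 -0.1; 0 0 -3 0 -0.1; 0 0 -4 0 -0.1"}}

```text
clock: 25.82
tool_pos: [0.523, 0.1781, 0.2215]
eef_rot: [-0.002, 0.858, 0.513, -0.005]
wrist_force: [0.9, -0.6, -0.0]
opening: 0.0471
```

>>> {"api": "play_rows", "payload": {"series": "-4 0 0 0 -0.1; -4 0 0 0 -0.1; -4 0 0 0 -0.1; -4 0 0 0 -0.1; -4 0 0 0 -0.1"}}

```text
clock: 26.23
tool_pos: [0.4303, 0.0017, 0.226]
eef_rot: [-0.001, 0.858, 0.514, -0.0]
wrist_force: [0.6, -0.5, 0.6]
opening: 0.0471
```

Run:
```python
from h import *
print(pose()[:2])
c=cam('top');s=cam('scene')
cv2.imwrite('pics/e.png',cv2.convertScaleAbs(cv2.resize(c['pixels'][155:245,165:255,::-1],(540,540),interpolation=cv2.INTER_CUBIC),alpha=1.5))
for n,d in(('top',c),('scene',s)):
  im=d['pixels']
  P=[dep(d,a,b) for b in range(60,384-60) for a in range(100,400) if d['z_map'][b,a]>0]
  P=np.array(P); q=P[(P[:,2]>.163)&(P[:,2]<.18)&(np.hypot(P[:,0]-.532,P[:,1]-.175)<.035)]
  print(n,len(q),q.mean(0),'lid x',(q.mean(0)[:2]-[.532,.175])@EX)
```

```text
(array([0.43027761, 0.00173332, 0.225977  ]), np.float64(61.830437062027386))
top 72 [0.53302618 0.1755093  0.17152989] lid x 0.0006621457339671689
scene 69 [0.53391328 0.17106904 0.16893082] lid x 0.0035479187547430824
```

View pics/e.png

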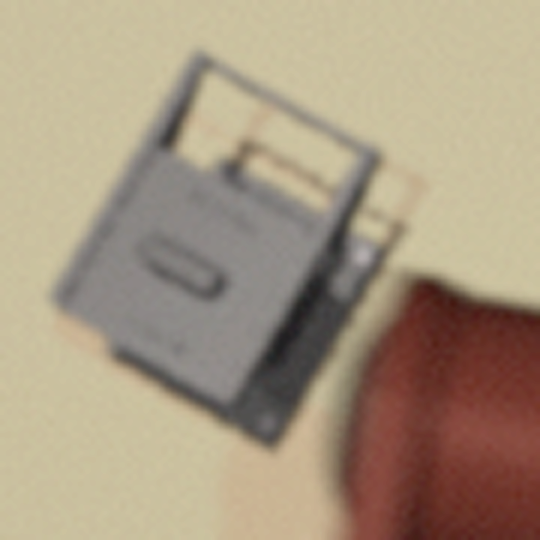

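The lid is shut: the grip is at crop (182,270), back from its start position of (188,262). A 20 N push against the stop gave no further travel, and the arm is clear. Handing in.

```bash
python3 -c "
from plant import env; print(env.close_job(), env.read_state()['clock'])"
```

```text
the job is handed in; nothing more can be done
the job is handed in; nothing more can be done
```

The dispenser is restocked: I slid the lid open to its stop, dropped cells a, b and c into the well one after another, and shut the lid again. I handed in at about 26 s of the 72 s; no verdict is reported.

**Cells:** after each drop, depth readings showed the new cell lying flat in the well. The tops were about 48, 63 and 77–78 mm, against an expected 49, 63 and 77 mm.

**Lid:** a roughly 20 N push against the shut stop moved it no further. The top camera puts it 0.7 mm open. The scene camera says 3.5 mm, close to the 4 mm limit, but that reading includes the side of the grip and so is biased.

**Problems on the way:**
- The first grasp of cell b closed too high and slipped off its top. The cell had not moved, and a lower second grasp worked.
- Cell a was also held a little high, but it was carried and dropped correctly.

I saw no sign of moving the other batteries or anything else on the bench, but I did not measure their positions at the end. I viewed 11 pictures, one over the budget of 10.

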